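# Check a slide box in through the reader lane

### The job

Push the slide box from the open apron straight down the lane between the two sensor rails until it sits fully home against the stop bar; neither the box nor the gripper may touch either rail. Only then press the start button on top of the reader head all the way down with a fingertip and let it go. Nudge the box square and in line with the lane first if need be, but only push it flat on the plate, never lift, tip or carry it, and leave the cup, jar and dropper bottle where they stand.

Things in the scene. Friction and masses are not known exactly. Their poses are not given: they have to be found in the camera images.
- lane: Fixed check-in reader: aluminium base plate 430 x 190 mm, 6 mm thick, turned differently each time. Origin: centre of the plate's underside, on the bench. x: pushing direction along the lane's middle line, y left, z up. Open apron for x from -215 to -40 mm, rails from -40 to 130 mm. White reader head at the end, x = 164 to 213 mm, 150 wide, top 52 mm above the bench.
- stop_face (a point): Middle of the near face of the rigid black rubber stop bar across the end of the lane, at (140, 0, 13) mm of the lane. The bar is 14 mm tall on the plate.
- rail_left: Black sensor rail on the lane's left (+y), 170 long, 8 wide, 20 mm tall, fixed to the plate, its top 26 mm above the bench. Origin at the centre of its underside, at (45, 66, 6) mm of the lane. Inner faces of the two rails are 124 mm apart (at y = +-62 mm). Nothing may touch it.
- rail_right: The same rail on the lane's right (-y), origin at (45, -66, 6) mm of the lane.
- slide_box: Dark green closed slide box, 35 mm tall, 104 wide (its y), lid fixed, 0.11 to 0.22 kg, loose on the apron, up to 25 mm off the middle line and turned up to 0.2 rad. Brass clasp at the rear (-x), hinge at the front (+x). Origin at the underside, middle of its width; solid from x = -44 (rear face) to +41 mm (front), hinge and clasp stand out 2 to 4 mm more. Home: origin at x = 99 mm of the lane.
- start_button (a joint): Travel of the start button, 0 up, 0.006 m fully down; springs back up; fully down takes 5 N.
- start_button_top (a point): Centre of the top of the round grey start button, 28 mm across, on top of the reader head, in a black housing; pressed straight down.
- specimen_cup: Specimen cup with orange screw lid, 62 mm across, 71 tall, loose, beside the lane; origin centre of underside. Bystander.
- jar: White reagent jar, 47 mm across, 93 tall, loose, beside the lane; origin centre of underside. Bystander.
- dropper: Brown dropper bottle, 29 mm across, 92 tall, loose, near the reader head on the other side; origin centre of underside. Bystander.

How it is judged:
On the way, in this order (a step that is already met when the one before it is completed fails the run):
1. the slide box rests home against the stop bar (x of slide_box in the frame of lane between 0.094 and 0.104 m and y of slide_box in the frame of lane between -0.01 and 0.01 m and angle between the x axis of slide_box and the x axis of lane, either way round below 0.1 rad and linear speed of slide_box below 0.01 m/s), for 0.2 s.
2. the start button is pressed down (value of joint start_button above 0.0045 m), for 0.05 s.
At the end, for the whole second after the job is handed in: The slide box rests in the lane with its front within 5 mm of the stop bar, its middle within 10 mm of the lane's middle line and square within 0.1 rad, and the start button, pressed at least 4.5 mm after the box was home, is up again (all of step 1 and value of joint start_button below 0.002 m); the robot touches nothing.
It fails at once if a sensor rail is touched (over 0.3 N) by the box, the gripper or anything else (contact force between any of rail_left, rail_right and anything else above 0.3 N).
It fails at once if the slide box is lifted more than 8 mm or tipped more than 0.15 rad (z of slide_box in the frame of lane above 0.014 m or angle between slide_box's own z axis and vertical above 0.15 rad).
It fails at once if the button is pressed (over 2.5 mm) before the box is home (value of joint start_button above 0.0025 m and x of slide_box in the frame of lane below 0.093 m).
It fails at once if the cup, the jar or the dropper bottle is moved by more than 15 mm (distance of any of specimen_cup, jar, dropper from where it was at the start of the episode above 0.015 m).
It also fails if it takes over 72 s, if anything falls off the work surface, if the arm or the gripper's body presses on something with over 40 N, if the wrist force passes 120 N, or if a joint passes its speed limit or range.

### The arm

A 6-joint arm with a two-finger parallel gripper is mounted at the origin on a cart in front of the work surface, level with it; the furniture and walls round the work are solid. World frame = base frame: x ahead of the robot, y to its left, z up, the work surface at z = 0. Lengths are in m, angles in rad, forces in N, time in s.
With the tool pointing down it reaches from about 0.3 to 0.875 m from the base axis. Payload 6.4 kg.
Tool frame: the origin (TCP) lies at the very end of the fingers, on their centre line; the grasp point (between the pads) lies 19 mm behind it; z points along the fingers, y is the line along which they close (so a half turn about z gives the same grasp; the last joint's range is limited). The gripper opens to 85 mm and grips with 20 to 120 N. Pads are 22 mm wide; open, the fingers measure 114 mm over their backs; the gripper's body (76 mm by 85 mm) begins 54 mm behind the grasp point. The pads swing forward as they close: fully open they stand 13 mm farther back than shut.
Start: joints at [1.016, 0.181, 1.607, -0, 1.354, -0.206], TCP at [0.197, 0.54, 0.231] pointing down, gripper open.
Joint ranges: [-2.99, 2.99], [-0.89, 2.07], [0.3, 2.58], [-1.14, 4.28], [0, 2.63], [-3.12, 3.12]. Speed limits (rad/s): [2.57, 2.57, 3.01, 3.14, 3.14, 3.14].

### API

Orientations are given as a unit quaternion [w, x, y, z].
In Python, from bench import ctrl gives the robot as it stands.
- The arm moves only by the shell command python3 jog.py 'ROWS'. ROWS is one flat JSON list of numbers that holds 1 to 10 rows one after another, with no inner brackets; each row has 7 numbers: dx, dy, dz in shares of 0.75 m (1.0 is 0.75 m), then a rotation vector rx, ry, rz in fractions of the full range, 1 being pi rad, then the opening from 0.0 (shut) to 1.0 (fully open); each row is the pose to reach, as a shift and turn from the pose commanded when the command began, along the tool's axes at that moment; what a row does not reach only later rows make up. A row lasts 1/8 s, in which the tool goes at most 0.0625 m and 0.188 rad, less where a joint would pass 70% of its speed; a pose out of reach is approached as far as the arm can. The fingers move at their own pace and stop on an object; the grip force is fixed at half the most. Time passes only in rows, so rows that do not move let the fingers close. It prints the time, the measured TCP pose, the force, the opening and the grip force at its end. Shift and turn numbers lie between -1 and 1, and a call with a number outside is refused. Input that does not fit is refused with a message, and nothing moves.
- ctrl.get_obs(): the state, without advancing time (a new reading comes with each control period).
- ctrl.camera(name): name is "scene" or "top"; returns the picture (384x512x3 uint8, blue, green, red); there is no depth.
- ctrl.camera_params(name): a dict with "fovy" (degrees; the focal length in pixels is half the picture's height over the tangent of half this angle, whatever the lens; pixels are square), "cx", "cy" (the principal point, pixels), "view" (4x4, takes a point from world to camera coordinates). Camera axes: x right, y up, looking along -z (the intrinsics and any distortion apply to the point x, -y, -z); pixel columns grow to the right and rows downward; lengths in m; the calibration is good to about 2 mm. A picture is of the moment at which its call begins. camera_params takes no time and is no camera call.
- ctrl.hand_in(): hands the job in; it is judged then, once.
The state is a dict: "time_s": time; "q": joint angles; "dq": joint speeds; "joint_efforts": joint torques, N m; "eef_pos": TCP position; "eef_rot": TCP orientation; "wrist_force": force on the tool from outside, world axes, zero at the start; "torque": the same for the moment, N m; "opening": opening from 0.0 (shut) to 1.0 (fully open); "grasp_force": force on a finger pad.
Only numpy, scipy, OpenCV 4.12 (cv2) and the standard library are available. Lean on these libraries where they do the work, as an engineer would, in place of code of your own. Each camera call takes 0.05 s, during which the arm holds its last target. There are 200 camera calls.

## Working session

There is one attempt and no reset: what is moved stays moved. The work goes in short steps, Python scripts to look and compute and a shell command to move; the robot and the scene stay as the last step left them, time stands still between calls to the robot, and variables do not carry over. Pictures are saved under pics/ and viewed, at most 13 in all, crops included, and the job is handed in when it is done.

```bash
ls; mkdir -p pics
python3 - <<'E'
from bench import ctrl
import cv2,numpy as np
for n in("top","scene"):
    cv2.imwrite(f"pics/{n}0.png",ctrl.camera(n)); p=ctrl.camera_params(n); print(n,p)
o=ctrl.get_obs();print(o)
E
```

```text
bench.py
jog.py
pics
top {'fovy': 55.86499860647094, 'cx': 262.71146412847827, 'cy': 195.244653518209, 'view': array([[-0.0214185 , -0.99973757,  0.0081269 ,  0.04244318],
       [ 0.99162598, -0.02020784,  0.12755214, -0.59128914],
       [-0.12735444,  0.01079082,  0.99179857, -0.86352976],
       [ 0.        ,  0.        ,  0.        ,  1.        ]])}
scene {'fovy': 42.60938356382135, 'cx': 256.19278443366346, 'cy': 180.97320519212238, 'view': array([[ 0.89215622, -0.45149012, -0.01462721, -0.49940466],
       [ 0.23174939,  0.42966807,  0.87274141, -0.21243644],
       [-0.38774928, -0.78201152,  0.4879636 , -0.85615188],
       [ 0.        ,  0.        ,  0.        ,  1.        ]])}
{'time_s': 0.1, 'q': array([ 1.01572531e+00,  1.81500637e-01,  1.60787296e+00,  2.65143758e-06,
        1.35380507e+00, -2.06302839e-01]), 'dq': array([ 1.94288663e-03, -2.06690753e-03, -2.24554209e-03,  6.77258541e-05,
       -4.27527233e-04, -1.01429738e-03]), 'joint_efforts': array([ 3.94544450e-04, -4.45874190e+01, -3.52240705e+01, -2.91993283e-04,
        4.22577490e-03,  2.82896927e-06]), 'eef_pos': array([0.19622508, 0.53996829, 0.23047213]), 'eef_rot': array([-2.95849637e-04,  1.73501827e-01,  9.84833228e-01, -7.35753287e-04]), 'wrist_force': array([ 0.16567885, -0.77417062, -0.47428668]), 'torque': array([ 0.00658901, -0.0103913 , -0.00911531]), 'grasp_force': 0.0, 'opening': 1.0014172738316771}
```

Run:
```python
import cv2
im=cv2.imread("pics/top0.png"); cv2.imwrite("pics/top0b.png",cv2.resize(im,(800,600),interpolation=cv2.INTER_CUBIC))
```

```text
(no output)
```

View pics/top0b.png

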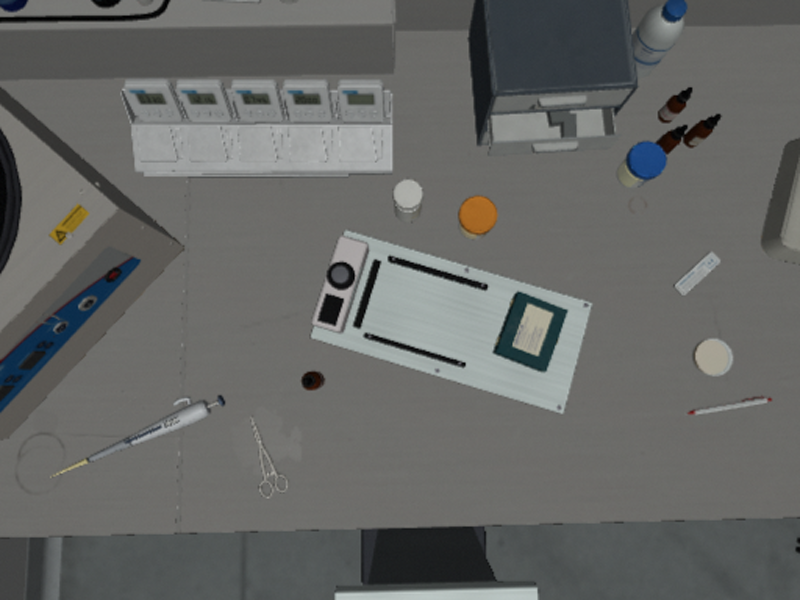

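View pics/scene0.png

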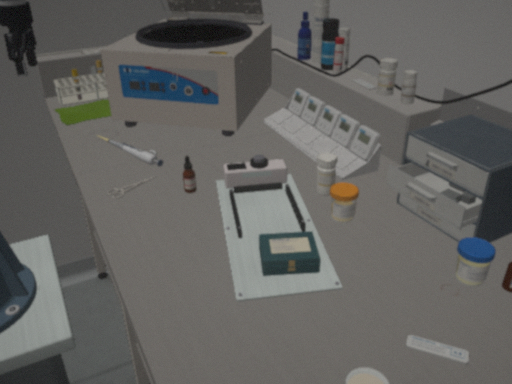

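The top view shows the plate at about (310–590, 232–412) in the 800 px picture, with the head at the left and the box right of the rails. The scene view agrees with this: clasp at the rear and a clear apron. I'll enlarge the plate.

Run:
```python
import cv2
im=cv2.imread("pics/top0.png")[142:272,190:390]; cv2.imwrite("pics/crop.png",cv2.resize(im,None,fx=4,fy=4,interpolation=cv2.INTER_CUBIC))
```

```text
(no output)
```

View pics/crop.png

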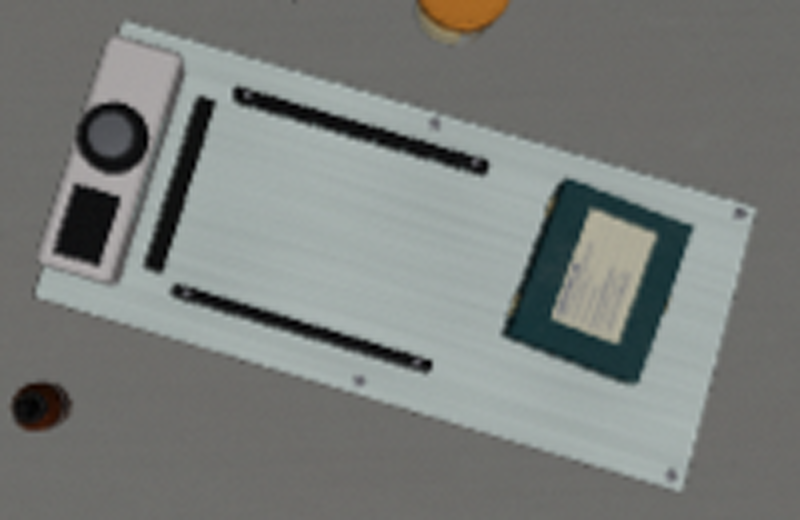

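Crop pixels I read:
- **Plate corners:** (124,22), (36,296), (683,491), (756,208)
- **Rail right:** ends (234,95) and (489,166)
- **Rail left:** ends (172,290) and (433,367)
- **Box top corners:** (566,180), (692,227), (637,383), (503,335)
- **Button:** (113,137)

The push direction is image-left, which is world +y.

```bash
cat > h.py <<'E'
import numpy as np
from scipy.optimize import least_squares
from bench import ctrl
def pars(n):
    p=ctrl.camera_params(n); return p,192/np.tan(np.radians(p["fovy"])/2)
def proj(X,n="top"):
    p,f=pars(n); c=np.c_[X,np.ones(len(X))]@p["view"].T
    return np.c_[p["cx"]+f*c[:,0]/-c[:,2], p["cy"]-f*c[:,1]/-c[:,2]]
def unproj(uv,z,n="top"):
    p,f=pars(n); R=p["view"][:3,:3]; t=p["view"][:3,3]; o=-R.T@t
    out=[]
    for (u,v),zz in zip(uv,np.broadcast_to(z,len(uv))):
        d=R.T@np.array([(u-p["cx"])/f,-(v-p["cy"])/f,-1]); out.append(o+d*(zz-o[2])/d[2])
    return np.array(out)
def crop(a,k=4,o=(190,142)): return (np.array(a,float)+.5)/k-.5+np.array(o)
def T(pose,P):
    x,y,a=pose; c,s=np.cos(a),np.sin(a); P=np.array(P,float)
    return np.c_[x+c*P[:,0]-s*P[:,1], y+s*P[:,0]+c*P[:,1], P[:,2]]
def fit(P,uv,x0):
    r=least_squares(lambda q:(proj(T(q,P))-uv).ravel(),x0,x_scale=[.01,.01,.1]); return r.x,r.fun.reshape(-1,2)
E
python3 - <<'E'
from h import *
L=np.array([[215,-95,6],[215,95,6],[-215,95,6],[-215,-95,6],[130,-66,26],[-40,-66,26],[130,66,26],[-40,66,26]])/1e3
uv=crop([[124,22],[36,296],[683,491],[756,208],[234,95],[489,166],[172,290],[433,367]])
x0=[.6,0,1.3]
lane,r=fit(L,uv,x0); print("lane",lane.round(4)); print(r.round(2))
B=np.array([[41,-52,41],[-44,-52,41],[-44,52,41],[41,52,41]])/1e3
box,r=fit(B,crop([[566,180],[692,227],[637,383],[503,335]]),x0); print("box",box.round(4));print(r.round(2))
def inl(p):
    c,s=np.cos(lane[2]),np.sin(lane[2]); d=np.array(p[:2])-lane[:2]; return np.array([c*d[0]+s*d[1],-s*d[0]+c*d[1]])
print("box in lane",inl(box).round(4),box[2]-lane[2])
print("B world",T(box,B).round(3))
bt=crop([[113,137]])
for z in(.056,.060,.066): b=unproj(bt,z)[0]; print("button",z,b.round(4),inl(b).round(4))
w=unproj(crop([[40,405],[462,10]]),[.09,.071]);print("dropper,cup",w.round(3),[inl(x).round(3) for x in w])
w=unproj([[407*.64,190*.64]],[.093]);print("jar",w.round(3))
E
```

```text
lane [ 0.5705 -0.0377  1.2601]
[[-0.3  -0.47]
 [-0.6   0.48]
 [ 0.3   0.45]
 [ 0.53 -0.4 ]
 [-0.2  -0.8 ]
 [ 0.25  0.33]
 [-0.01  0.02]
 [ 0.03  0.26]]
box [ 0.5472 -0.1572  1.1764]
[[-0.57 -0.44]
 [ 0.07  0.19]
 [-0.23  0.47]
 [ 0.72 -0.23]]
box in lane [-0.121  -0.0143] -0.08371417360060351
B world [[ 0.611 -0.139  0.041]
 [ 0.578 -0.218  0.041]
 [ 0.482 -0.178  0.041]
 [ 0.515 -0.099  0.041]]
button 0.056 [0.6398 0.1392 0.056 ] [ 0.1896 -0.0119]
button 0.06 [0.6391 0.1387 0.06  ] [ 0.1889 -0.0114]
button 0.066 [0.638 0.138 0.066] [ 0.1879 -0.0105]
dropper,cup [[ 0.478  0.178  0.09 ]
 [ 0.712 -0.076  0.071]] [array([0.177, 0.154]), array([ 0.007, -0.146])]
jar [[0.763 0.032 0.093]]
```

Lane and box fit to about 0.5 px. The box is at lane (-121, -14) mm with yaw -0.084. The plan:
1. Push it left and square with two spread fingers, closing axis along lane x.
2. Turn the tool 90° and push it home from the rear with the fingers straddling the clasp.

```bash
cat >> h.py <<'E'
from scipy.spatial.transform import Rotation as Ro
LANE=np.array([0.5705,-0.0377,1.2601])
def go(x,y,z,yaw):
    """tool-axis shift to lane point x,y (m), world z, tool-y axis at lane angle yaw"""
    o=ctrl.get_obs(); R=Ro.from_quat(np.array(o["eef_rot"])[[1,2,3,0]])
    p=T(LANE,[[x,y,z]])[0]; a=LANE[2]+yaw
    ty=np.array([np.cos(a),np.sin(a),0]); tz=np.array([0,0,-1.]); Rt=Ro.from_matrix(np.c_[np.cross(ty,tz),ty,tz])
    print("shift",R.inv().apply(p-o["eef_pos"]).round(4),"rot",(R.inv()*Rt).as_rotvec().round(4))
def where():
    o=ctrl.get_obs(); d=o["eef_pos"][:2]-LANE[:2]; c,s=np.cos(LANE[2]),np.sin(LANE[2])
    R=Ro.from_quat(np.array(o["eef_rot"])[[1,2,3,0]]).as_matrix()
    print("t",o["time_s"],"lane",np.round([c*d[0]+s*d[1],-s*d[0]+c*d[1],o["eef_pos"][2]],4),"yaw",round(np.arctan2(R[1,1],R[0,1])-LANE[2],4),"F",o["wrist_force"].round(1),"op",round(o["opening"],2),"q6",o["q"][5].round(2))
E
python3 -c "
from h import *
go(-.121,-.096,.15,0);go(-.121,-.096,.016,0)"
```

```text
shift [-0.6497 -0.5321  0.0811] rot [-0.0015 -0.0004 -0.0381]
shift [-0.6498 -0.5319  0.2151] rot [-0.0015 -0.0004 -0.0381]
```

The rows are not in the units I measure in: shifts go in shares of 0.75 m and turns go in shares of pi rad. I convert before sending: -0.65 m / 0.75 = -0.8667, -0.532 m / 0.75 = -0.7093, -0.038 rad / 3.1416 = -0.0121.

```bash
python3 jog.py '[-0.44,-0.36,0.0267,0,0,-0.0064,0.6,-0.44,-0.36,0.0267,0,0,-0.0064,0.6,-0.44,-0.36,0.0267,0,0,-0.0064,0.6,-0.44,-0.36,0.0267,0,0,-0.0064,0.6,-0.8667,-0.7093,0.1067,0,0,-0.0121,0.6,-0.8667,-0.7093,0.1067,0,0,-0.0121,0.6,-0.8667,-0.7093,0.1067,0,0,-0.0121,0.6,-0.8667,-0.7093,0.1067,0,0,-0.0121,0.6,-0.8667,-0.7093,0.1067,0,0,-0.0121,0.6,-0.8667,-0.7093,0.1067,0,0,-0.0121,0.6]'; python3 -c "
from h import *
where();go(-.121,-.096,.15,0)"
```

```text
time_s: 1.35
eef_pos: [0.5149, 0.0035, 0.1761]
eef_rot: [-0.0, 0.155, 0.988, 0.0]
wrist_force: [1.2, 0.9, 1.0]
opening: 0.598
grasp_force: 0.0
t 1.35 lane [0.0222 0.0655 0.1761] yaw -0.0005 F [1.2 0.9 1. ] op 0.6 q6 -1.48
shift [-0.1616 -0.1432  0.026 ] rot [ 0.0002 -0.0002 -0.0005]
```

To row units: -0.16 m / 0.75 = -0.2133, -0.14 m / 0.75 = -0.1867.

```bash
python3 jog.py '[-0.2133,-0.1867,0.0347,0,0,0,0.6,-0.2133,-0.1867,0.0347,0,0,0,0.6,-0.2133,-0.1867,0.0347,0,0,0,0.6,-0.2133,-0.1867,0.0347,0,0,0,0.6,-0.2133,-0.1867,0.0347,0,0,0,0.6,-0.2133,-0.1867,0.0347,0,0,0,0.6]'; python3 -c "
from h import *
where();go(-.121,-.096,.016,0)"
```

```text
time_s: 2.1
eef_pos: [0.6232, -0.1758, 0.1499]
eef_rot: [-0.001, 0.155, 0.988, 0.0]
wrist_force: [0.4, 0.9, -0.0]
opening: 0.599
grasp_force: 0.0
t 2.1 lane [-0.1154 -0.0924  0.1499] yaw 0.0001 F [ 0.4  0.9 -0. ] op 0.6 q6 -1.72
shift [-0.0038 -0.0056  0.1339] rot [ 0.0005 -0.0016  0.0001]
```

To row units: 0.134 m / 0.75 = 0.1787, 0.12 m / 0.75 = 0.16.

```bash
python3 jog.py '[-0.0053,-0.008,0.08,0,0,0,0.6,-0.0053,-0.008,0.16,0,0,0,0.6,-0.0053,-0.008,0.1787,0,0,0,0.6,-0.0053,-0.008,0.1787,0,0,0,0.6,-0.0053,-0.008,0.1787,0,0,0,0.6,-0.0053,-0.008,0.1787,0,0,0,0.6]'; python3 -c "
from h import *
where();go(-.121,-.063,.016,0)
import cv2
cv2.imwrite('pics/s1.png',cv2.resize(ctrl.camera('scene')[200:330,180:380],None,fx=4,fy=4))"
```

```text
time_s: 2.85
eef_pos: [0.6277, -0.1844, 0.0194]
eef_rot: [0.002, 0.155, 0.988, -0.001]
wrist_force: [-0.3, -0.5, 0.0]
opening: 0.598
grasp_force: 0.0
t 2.85 lane [-0.1222 -0.0993  0.0194] yaw 0.0001 F [-0.3 -0.5  0. ] op 0.6 q6 -1.73
shift [0.0363 0.0013 0.0032] rot [-0.0007  0.0045  0.0001]
```

View pics/s1.png

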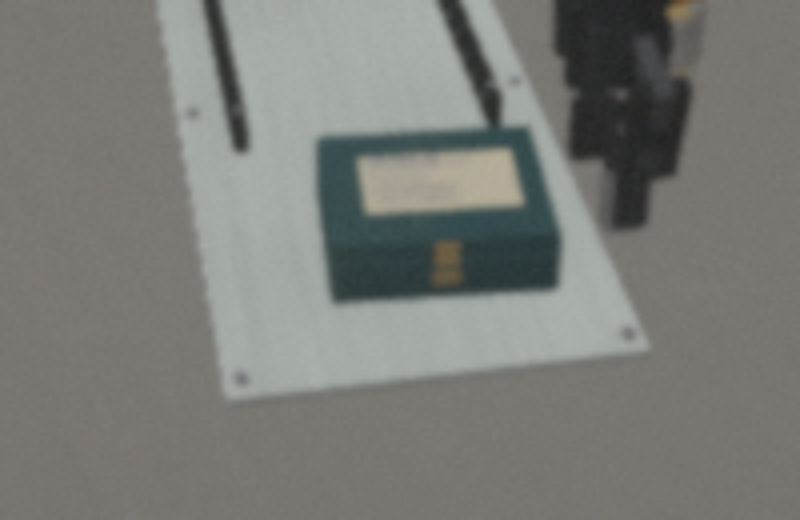

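The fingers, with tips near (630,225), stand right of the box and clear of it. I'll push left slowly.

To row units: 0.036 m / 0.75 = 0.048, 0.034 m / 0.75 = 0.0453.

```bash
python3 jog.py '[0.0107,0,0.0013,0,0,0,0.6,0.0187,0,0.0027,0,0,0,0.6,0.0253,0,0.0027,0,0,0,0.6,0.032,0,0.0027,0,0,0,0.6,0.0373,0,0.0027,0,0,0,0.6,0.0413,0,0.0027,0,0,0,0.6,0.0453,0,0.0027,0,0,0,0.6,0.048,0,0.0027,0,0,0,0.6,0.048,0,0.0027,0,0,0,0.6]'; python3 -c "
from h import *
where()
import cv2
cv2.imwrite('pics/top1.png',cv2.resize(ctrl.camera('top')[142:272,190:390],None,fx=4,fy=4,interpolation=cv2.INTER_CUBIC))"
```

```text
time_s: 4.03
eef_pos: [0.5914, -0.1726, 0.0145]
eef_rot: [-0.0, 0.155, 0.988, 0.0]
wrist_force: [0.2, 0.6, -0.1]
opening: 0.603
grasp_force: 0.0
t 4.025 lane [-0.1221 -0.0612  0.0145] yaw -0.0001 F [ 0.2  0.6 -0.1] op 0.6 q6 -1.74
```

View pics/top1.png

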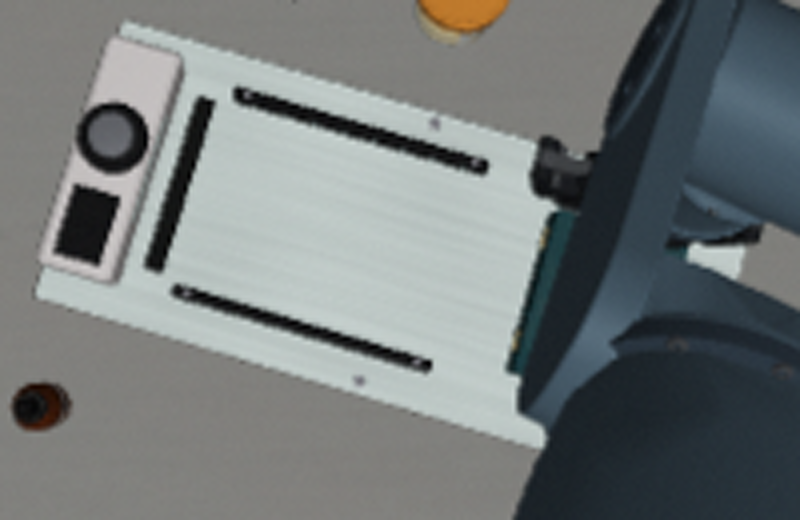

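To row units: -0.12 m / 0.75 = -0.16, -0.06 m / 0.75 = -0.08.

```bash
python3 jog.py '[-0.0267,0,0,0,0,0,0.6,-0.0533,0,0,0,0,0,0.6,-0.0533,0,-0.08,0,0,0,0.6,-0.0533,0,-0.16,0,0,0,0.6,-0.0533,0,-0.16,0,0,0,0.6,-0.0533,0,-0.16,0,0,0,0.6]'; python3 -c "
from h import *
where();go(-.21,0,.13,-np.pi/2);
import cv2
cv2.imwrite('pics/s2.png',cv2.resize(ctrl.camera('scene')[200:330,180:380],None,fx=4,fy=4))"
```

```text
time_s: 4.82
eef_pos: [0.6294, -0.1848, 0.1343]
eef_rot: [-0.0, 0.155, 0.988, 0.0]
wrist_force: [-0.0, 1.0, -1.4]
opening: 0.602
grasp_force: 0.0
t 4.825 lane [-0.122  -0.101   0.1343] yaw -0.0 F [-0.   1.  -1.4] op 0.6 q6 -1.73
shift [ 0.101  -0.088   0.0043] rot [-2.0000e-04 -2.0000e-04  1.5708e+00]
```

View pics/s2.png

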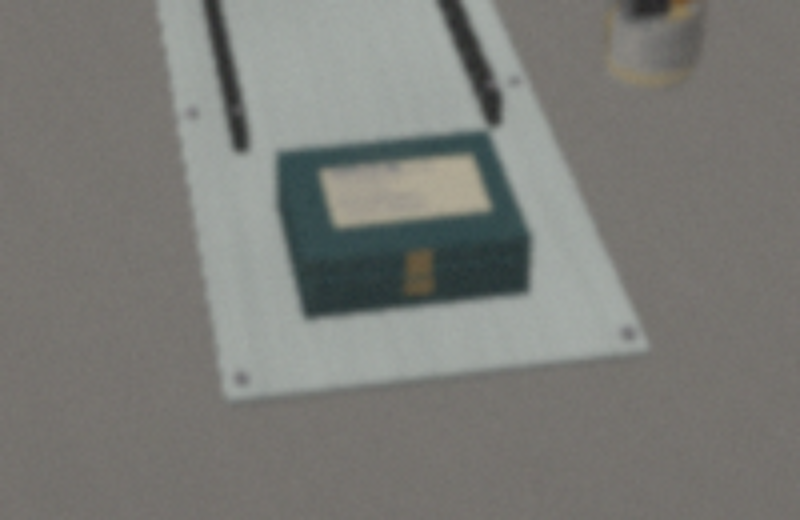

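The box now looks square. Rear bottom corners are at (306,318) and (527,292), rear top at (303,262) and (530,235), front top at (278,152) and (488,131), and plate corners at (226,400) and (649,349).

Run:
```python
from h import *
c=lambda a:crop(a,4,(180,200))
P=np.array([[-44,52,6],[-44,-52,6],[-44,52,41],[-44,-52,41],[41,52,41],[41,-52,41]])/1e3
uv=c([[306,318],[527,292],[303,262],[530,235],[278,152],[488,131]])
r=least_squares(lambda q:(proj(T(q,P),"scene")-uv).ravel(),[.55,-.15,1.26],x_scale=[.01,.01,.1])
print(r.x,r.fun.reshape(-1,2).round(2))
d=r.x[:2]-LANE[:2];co,s=np.cos(LANE[2]),np.sin(LANE[2]);print("box lane",co*d[0]+s*d[1],-s*d[0]+co*d[1],r.x[2]-LANE[2])
print("plate err px",(proj(T(LANE,np.array([[-.215,.095,.006],[-.215,-.095,.006]])),"scene")-c([[226,400],[649,349]])))
p,f=pars("scene")
print(unproj(c([[226,400],[649,349]]),.006,"scene")-T(LANE,np.array([[-.215,.095,.006],[-.215,-.095,.006]])))
```

```text
[ 0.52842251 -0.15905293  1.25653095] [[-0.41  0.83]
 [ 0.41  0.92]
 [ 0.04 -0.47]
 [ 0.45 -0.04]
 [-0.45 -0.73]
 [-0.07 -0.93]]
box lane -0.1284066639556718 0.00296263891701444 -0.0035690479923005114
plate err px [[ 0.58144335 -0.74049832]
 [ 1.34598295 -0.91601141]]
[[-1.65245208e-03 -1.19165209e-03  5.20417043e-18]
 [-3.50600958e-03 -8.64693699e-04  5.20417043e-18]]
```

After removing the scene camera's offset, the box is at y of about +1 mm, square, and x of about -0.127. Next I'll go behind it.

To row units: 0.101 m / 0.75 = 0.1347, -0.088 m / 0.75 = -0.1173, 1.571 rad / 3.1416 = 0.5001.

```bash
python3 jog.py '[0.1347,-0.1173,0,0,0,0.0605,0.6,0.1347,-0.1173,0,0,0,0.1178,0.6,0.1347,-0.1173,0,0,0,0.1783,0.6,0.1347,-0.1173,0,0,0,0.2387,0.6,0.1347,-0.1173,0,0,0,0.2992,0.6,0.1347,-0.1173,0,0,0,0.3565,0.6,0.1347,-0.1173,0,0,0,0.417,0.6,0.1347,-0.1173,0,0,0,0.4775,0.6,0.1347,-0.1173,0,0,0,0.5001,0.6,0.1347,-0.1173,0,0,0,0.5001,0.6]'; python3 -c "
from h import *
where();go(-.21,0,.016,-np.pi/2)"
```

```text
time_s: 6.12
eef_pos: [0.5055, -0.237, 0.1326]
eef_rot: [-0.002, 0.808, 0.589, -0.001]
wrist_force: [-0.1, -0.1, 0.6]
opening: 0.596
grasp_force: 0.0
t 6.125 lane [-0.2097  0.001   0.1326] yaw -1.5704 F [-0.1 -0.1  0.6] op 0.6 q6 -0.34
shift [-0.0005  0.0014  0.1166] rot [-0.0034 -0.0012  0.0004]
```

To row units: 0.116 m / 0.75 = 0.1547, 0.11 m / 0.75 = 0.1467.

```bash
python3 jog.py '[0,0.0013,0.08,0,0,0,0.6,0,0.0013,0.1467,0,0,0,0.6,0,0.0013,0.1547,0,0,0,0.6,0,0.0013,0.1547,0,0,0,0.6,0,0.0013,0.1547,0,0,0,0.6]'; python3 -c "
from h import *
where();go(-.09,0,.016,-np.pi/2)"
```

```text
time_s: 6.75
eef_pos: [0.5091, -0.2393, 0.0208]
eef_rot: [0.002, 0.808, 0.589, 0.001]
wrist_force: [-1.1, 0.1, -0.2]
opening: 0.603
grasp_force: 0.0
t 6.75 lane [-0.2107 -0.0032  0.0208] yaw -1.5707 F [-1.1  0.1 -0.2] op 0.6 q6 -0.34
shift [ 0.1207 -0.0032  0.0046] rot [0.0037 0.0013 0.0001]
```

To row units: 0.07 m / 0.75 = 0.0933, 0.066 m / 0.75 = 0.088.

```bash
python3 jog.py '[0.0133,0,0,0,0,0,0.6,0.0267,0,0,0,0,0,0.6,0.0347,0,0,0,0,0,0.6,0.0453,0,0,0,0,0,0.6,0.0573,0,0,0,0,0,0.6,0.0693,0,0,0,0,0,0.6,0.08,0,0,0,0,0,0.6,0.088,0,0,0,0,0,0.6,0.0933,0,0,0,0,0,0.6,0.0933,0,0,0,0,0,0.6]'; python3 -c "
from h import *
where()
import cv2
cv2.imwrite('pics/top2.png',cv2.resize(ctrl.camera('top')[142:272,190:390],None,fx=4,fy=4,interpolation=cv2.INTER_CUBIC))"
```

```text
time_s: 8.0
eef_pos: [0.5289, -0.171, 0.0183]
eef_rot: [-0.0, 0.808, 0.589, 0.0]
wrist_force: [-0.1, 0.3, 0.5]
opening: 0.602
grasp_force: 0.0
t 8.0 lane [-0.1397 -0.0011  0.0183] yaw -1.5708 F [-0.1  0.3  0.5] op 0.6 q6 -0.22
```

View pics/top2.png

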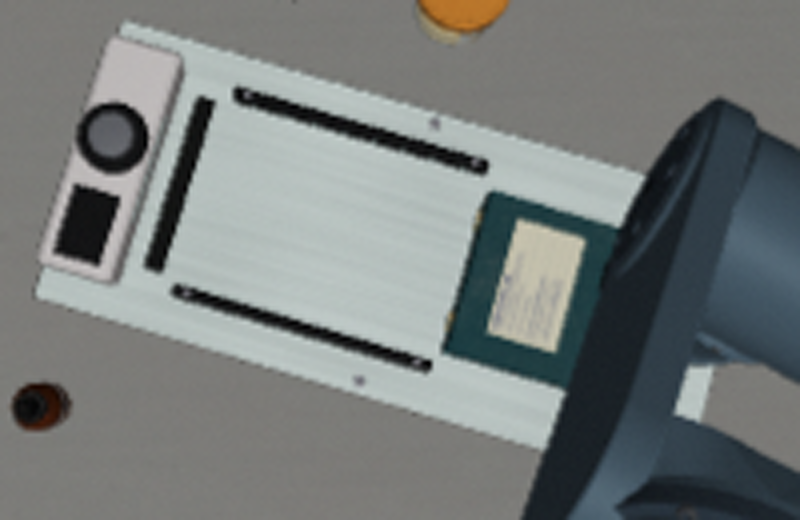

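Front top corners of the box are at (490,192) and (443,352), just before the rails.

Run:
```python
from h import *
w=unproj(crop([[490,192],[443,352]]),.041); c,s=np.cos(LANE[2]),np.sin(LANE[2]); d=w[:,:2]-LANE[:2]
l=np.c_[c*d[:,0]+s*d[:,1],-s*d[:,0]+c*d[:,1]]; print(l, np.linalg.norm(l[0]-l[1]))
go(.044,0,.016,-np.pi/2)
```

```text
[[-0.04271968 -0.04806917]
 [-0.04169431  0.0556387 ]] 0.10371293812180647
shift [ 0.1838 -0.0012  0.0024] rot [-0.0004 -0.0003 -0.0001]
```

The box is at y ≈ +4 mm and square. I'll drift 4 mm right while pushing, using the sticking contact.

To row units: 0.085 m / 0.75 = 0.1133, 0.082 m / 0.75 = 0.1093.

```bash
python3 jog.py '[0.0107,0.0003,0,0,0,0,0.6,0.0227,0.0008,0,0,0,0,0.6,0.036,0.0013,0,0,0,0,0.6,0.0493,0.0019,0,0,0,0,0.6,0.0627,0.0024,0,0,0,0,0.6,0.076,0.0029,0,0,0,0,0.6,0.0893,0.0035,0,0,0,0,0.6,0.1013,0.004,0,0,0,0,0.6,0.1093,0.004,0,0,0,0,0.6,0.1133,0.004,0,0,0,0,0.6]'; python3 -c "
from h import *
where()
import cv2
cv2.imwrite('pics/top3.png',cv2.resize(ctrl.camera('top')[142:272,190:390],None,fx=4,fy=4,interpolation=cv2.INTER_CUBIC))"
```

```text
time_s: 9.3
eef_pos: [0.5579, -0.0912, 0.0185]
eef_rot: [0.0, 0.808, 0.589, -0.0]
wrist_force: [0.7, -0.7, -0.7]
opening: 0.601
grasp_force: 0.3
t 9.3 lane [-0.0548 -0.0044  0.0185] yaw -1.5708 F [ 0.7 -0.7 -0.7] op 0.6 q6 -0.06
```

View pics/top3.png

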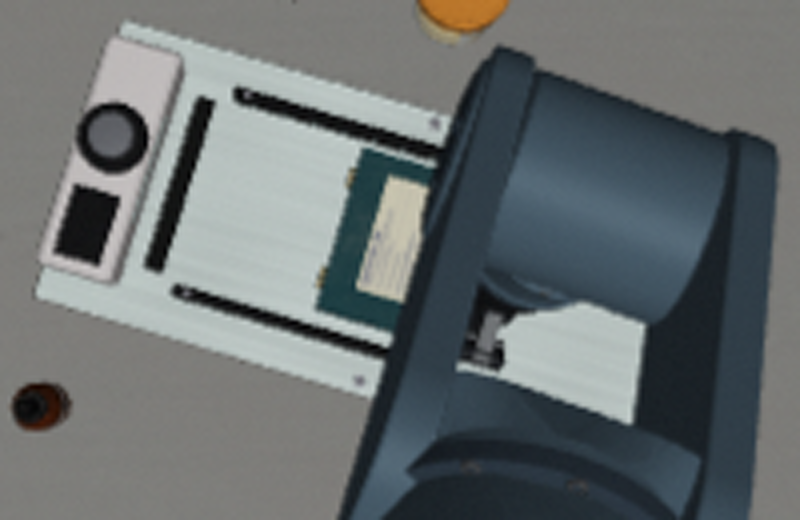

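Front top corners are now at (364,149) and (317,308), inside the rails with gaps on both sides.

Run:
```python
from h import *
w=unproj(crop([[364,149],[317,308]]),.041); c,s=np.cos(LANE[2]),np.sin(LANE[2]); d=w[:,:2]-LANE[:2]
print(np.c_[c*d[:,0]+s*d[:,1],-s*d[:,0]+c*d[:,1]])
go(.0425,-.006,.018,-np.pi/2)
```

```text
[[ 0.03994467 -0.05164125]
 [ 0.03996079  0.05184768]]
shift [0.0971 0.0017 0.0005] rot [-0.     -0.0001 -0.0001]
```

Centred and square, with 100 mm to go.

To row units: 0.094 m / 0.75 = 0.1253, 0.091 m / 0.75 = 0.1213.

```bash
python3 jog.py '[0.0107,0,0,0,0,0,0.6,0.024,0,0,0,0,0,0.6,0.0387,0,0,0,0,0,0.6,0.0547,0,0,0,0,0,0.6,0.0707,0,0,0,0,0,0.6,0.0867,0,0,0,0,0,0.6,0.1013,0,0,0,0,0,0.6,0.1133,0,0,0,0,0,0.6,0.1213,0,0,0,0,0,0.6,0.1253,0,0,0,0,0,0.6]'; python3 jog.py '[0.0013,0,0,0,0,0,0.6,0.0027,0,0,0,0,0,0.6,0.004,0,0,0,0,0,0.6,0.004,0,0,0,0,0,0.6]'; python3 -c "
from h import *
where()"
```

```text
time_s: 10.6
eef_pos: [0.5867, -0.0017, 0.0185]
eef_rot: [0.0, 0.808, 0.589, -0.0]
wrist_force: [0.1, -2.0, 0.2]
opening: 0.597
grasp_force: 0.6
time_s: 11.1
eef_pos: [0.5875, 0.0008, 0.0185]
eef_rot: [-0.0, 0.808, 0.589, 0.0]
wrist_force: [-0.2, -0.6, -0.4]
opening: 0.598
grasp_force: 0.4
t 11.1 lane [ 0.0419 -0.0044  0.0185] yaw -1.5713 F [-0.2 -0.6 -0.4] op 0.6 q6 0.11
```

To row units: 0.002 m / 0.75 = 0.0027, 0.001 m / 0.75 = 0.0013.

```bash
for i in 1 2; do python3 jog.py '[0.0013,0,0,0,0,0,0.6,0.0013,0,0,0,0,0,0.6,0.0027,0,0,0,0,0,0.6,0.0027,0,0,0,0,0,0.6]'; python3 -c "
from h import *
where()"; done
```

```text
time_s: 11.6
eef_pos: [0.5881, 0.0029, 0.0185]
eef_rot: [-0.0, 0.808, 0.589, 0.0]
wrist_force: [-0.0, -0.0, 0.7]
opening: 0.597
grasp_force: 0.2
t 11.6 lane [ 0.044  -0.0044  0.0185] yaw -1.571 F [-0.  -0.   0.7] op 0.6 q6 0.11
time_s: 12.1
eef_pos: [0.5882, 0.0035, 0.0185]
eef_rot: [0.0, 0.808, 0.589, -0.001]
wrist_force: [-2.2, -7.9, 3.2]
opening: 0.6
grasp_force: 3.9
t 12.1 lane [ 0.0446 -0.0043  0.0185] yaw -1.5713 F [-2.2 -7.9  3.2] op 0.6 q6 0.12
```

Stop contact at 8 N, so the box is home. I'll back off, rise and close the fingers.

To row units: -0.16 m / 0.75 = -0.2133, -0.13 m / 0.75 = -0.1733.

```bash
python3 jog.py '[-0.0133,0,0,0,0,0,0.6,-0.04,0,0,0,0,0,0.6,-0.0667,0,0,0,0,0,0.6,-0.0667,0,0,0,0,0,0.6,-0.0667,0,-0.0667,0,0,0,0.6,-0.0667,0,-0.1333,0,0,0,0.6,-0.2133,0,-0.1733,0,0,0,0,-0.2133,0,-0.1733,0,0,0,0,-0.2133,0,-0.1733,0,0,0,0,-0.2133,0,-0.1733,0,0,0,0]'; python3 -c "
from h import *
where()
import cv2
cv2.imwrite('pics/top4.png',cv2.resize(ctrl.camera('top')[142:272,190:390],None,fx=4,fy=4,interpolation=cv2.INTER_CUBIC))
cv2.imwrite('pics/s4.png',cv2.resize(ctrl.camera('scene')[140:240,195:345],None,fx=5,fy=5,interpolation=cv2.INTER_CUBIC))"
```

```text
time_s: 13.35
eef_pos: [0.5396, -0.1474, 0.1483]
eef_rot: [-0.0, 0.808, 0.589, 0.0]
wrist_force: [-0.4, -0.3, 0.3]
opening: -0.001
grasp_force: 0.0
t 13.35 lane [-0.1139 -0.0041  0.1483] yaw -1.572 F [-0.4 -0.3  0.3] op -0.0 q6 -0.17
```

View pics/top4.png

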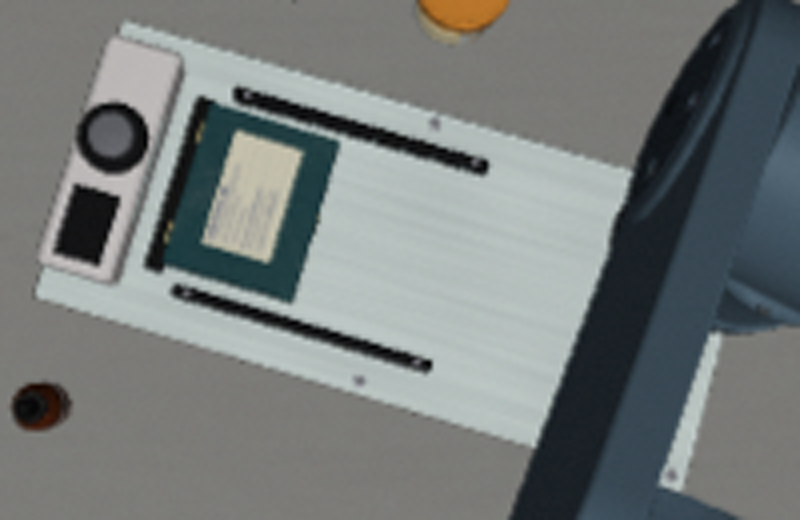

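View pics/s4.png

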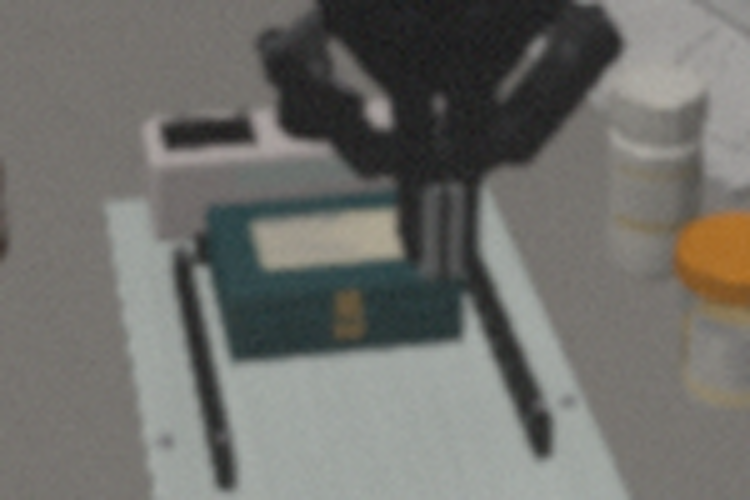

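The box sits home, with its hinge over the stop bar and gaps to both rails. Rear corners are at (340,144) and (293,302). I'll verify that and triangulate the button from scene0, where it is near (260,160).

Run:
```python
from h import *
import cv2
c,s=np.cos(LANE[2]),np.sin(LANE[2])
def L(w): d=w[:,:2]-LANE[:2]; return np.c_[c*d[:,0]+s*d[:,1],-s*d[:,0]+c*d[:,1]].round(4)
print(L(unproj(crop([[340,144],[293,302]]),.041)))
for z in(.056,.06,.064,.068,.072):
    b=unproj(crop([[113,137]]),z); print(z,L(b),proj(b,"scene"))
im=cv2.imread("pics/scene0.png")[145:185,225:295]; cv2.imwrite("pics/btn.png",cv2.resize(im,None,fx=10,fy=10,interpolation=cv2.INTER_CUBIC))
go(.188,-.0108,.12,-np.pi/2)
```

```text
[[ 0.0552 -0.0504]
 [ 0.0552  0.0525]]
0.056 [[ 0.1896 -0.0119]] [[259.41202892 162.4914058 ]]
0.06 [[ 0.1889 -0.0114]] [[259.20435248 161.15099327]]
0.064 [[ 0.1883 -0.0108]] [[258.9957631  159.80468838]]
0.068 [[ 0.1876 -0.0102]] [[258.78625476 158.45245217]]
0.072 [[ 0.187  -0.0096]] [[258.57582137 157.09424538]]
shift [0.3009 0.0072 0.028 ] rot [-0.0012 -0.0006  0.0007]
```

View pics/btn.png

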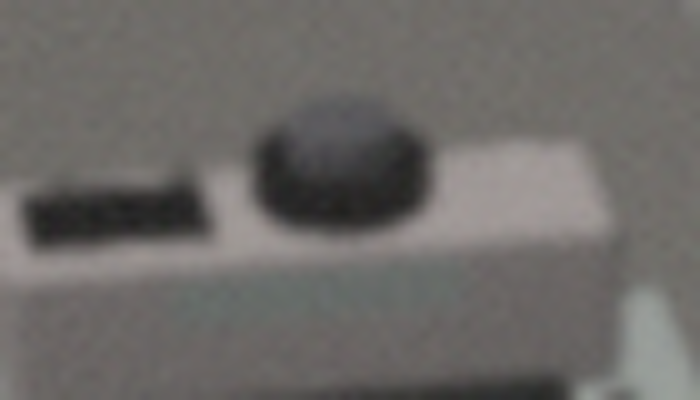

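The home position checks out: rear face at x = 55 mm, y ≈ +1 mm. The button top is about 67–71 mm up, at lane (187, -10). I'll move over it at height.

To row units: 0.301 m / 0.75 = 0.4013, 0.02 m / 0.75 = 0.0267.

```bash
python3 jog.py '[0.4013,0.008,0.0267,0,0,0,0,0.4013,0.008,0.0267,0,0,0,0,0.4013,0.008,0.0267,0,0,0,0,0.4013,0.008,0.0267,0,0,0,0,0.4013,0.008,0.0267,0,0,0,0,0.4013,0.008,0.0267,0,0,0,0,0.4013,0.008,0.0267,0,0,0,0,0.4013,0.008,0.0267,0,0,0,0]'; python3 -c "
from h import *
where();go(.1875,-.0102,.078,-np.pi/2)"
```

```text
time_s: 14.45
eef_pos: [0.6372, 0.1363, 0.1282]
eef_rot: [-0.0, 0.808, 0.589, -0.0]
wrist_force: [0.3, -0.4, -0.4]
opening: -0.0
grasp_force: 0.0
t 14.45 lane [ 0.1861 -0.0103  0.1282] yaw -1.5718 F [ 0.3 -0.4 -0.4] op -0.0 q6 0.34
shift [ 0.0014 -0.0001  0.0502] rot [-0.0005  0.0004 -0.001 ]
```

To row units: 0.05 m / 0.75 = 0.0667, 0.045 m / 0.75 = 0.06.

```bash
python3 jog.py '[0.0013,0,0.04,0,0,0,0,0.0013,0,0.06,0,0,0,0,0.0013,0,0.0667,0,0,0,0,0.0013,0,0.0667,0,0,0,0,0.0013,0,0.0667,0,0,0,0]' |grep -E "pos|wrist"; for i in 1 2 3; do python3 jog.py '[0,0,0.0013,0,0,0,0,0,0,0.0027,0,0,0,0,0,0,0.004,0,0,0,0,0,0,0.004,0,0,0,0]'|grep -E "pos|wrist"; done
```

```text
eef_pos: [0.6387, 0.1379, 0.0796]
wrist_force: [-0.6, 0.4, -0.2]
eef_pos: [0.6378, 0.138, 0.0753]
wrist_force: [0.0, -0.0, -0.3]
eef_pos: [0.6379, 0.1381, 0.0726]
wrist_force: [-0.6, 0.3, 1.6]
eef_pos: [0.638, 0.138, 0.0696]
wrist_force: [-0.9, 0.4, 4.3]
```

```bash
for i in 1 2; do python3 jog.py '[0,0,0.0013,0,0,0,0,0,0,0.0027,0,0,0,0,0,0,0.0027,0,0,0,0,0,0,0.0027,0,0,0,0]'|grep -E "pos|wrist"; done
```

```text
eef_pos: [0.638, 0.138, 0.0681]
wrist_force: [-3.0, -0.4, 8.2]
eef_pos: [0.6381, 0.138, 0.0679]
wrist_force: [-8.1, -1.2, 19.0]
```

The force slope is about 0.9 N/mm from 0.074, with a hard stop at 0.068. That matches the full 6 mm / 5 N travel. Releasing and retreating.

To row units: -0.15 m / 0.75 = -0.2, -0.14 m / 0.75 = -0.1867.

```bash
python3 jog.py '[0,0,-0.0067,0,0,0,0,0,0,-0.0267,0,0,0,0,0,0,-0.08,0,0,0,0,0,0,-0.16,0,0,0,0,-0.2,0,-0.1867,0,0,0,0,-0.2,0,-0.1867,0,0,0,0,-0.2,0,-0.1867,0,0,0,0,-0.2,0,-0.1867,0,0,0,0,-0.2,0,-0.1867,0,0,0,0,-0.2,0,-0.1867,0,0,0,0]'; python3 jog.py '[-0.2,0,0,0,0,0,0,-0.2,0,0,0,0,0,0,-0.2,0,0,0,0,0,0,-0.2,0,0,0,0,0,0,-0.2,0,0,0,0,0,0]'; python3 -c "
from h import *
import cv2
where()
cv2.imwrite('pics/end.png',cv2.resize(ctrl.camera('top')[142:272,190:390],None,fx=4,fy=4,interpolation=cv2.INTER_CUBIC))"
```

```text
time_s: 18.82
eef_pos: [0.5921, -0.0036, 0.2052]
eef_rot: [-0.0, 0.808, 0.59, -0.0]
wrist_force: [-0.7, 0.1, -0.0]
opening: -0.002
grasp_force: 0.0
time_s: 19.45
eef_pos: [0.5465, -0.1464, 0.2053]
eef_rot: [-0.0, 0.808, 0.589, 0.0]
wrist_force: [0.2, 0.7, -0.2]
opening: -0.001
grasp_force: 0.0
t 19.45 lane [-0.1108 -0.0103  0.2053] yaw -1.5701 F [ 0.2  0.7 -0.2] op -0.0 q6 -0.16
```

View pics/end.png

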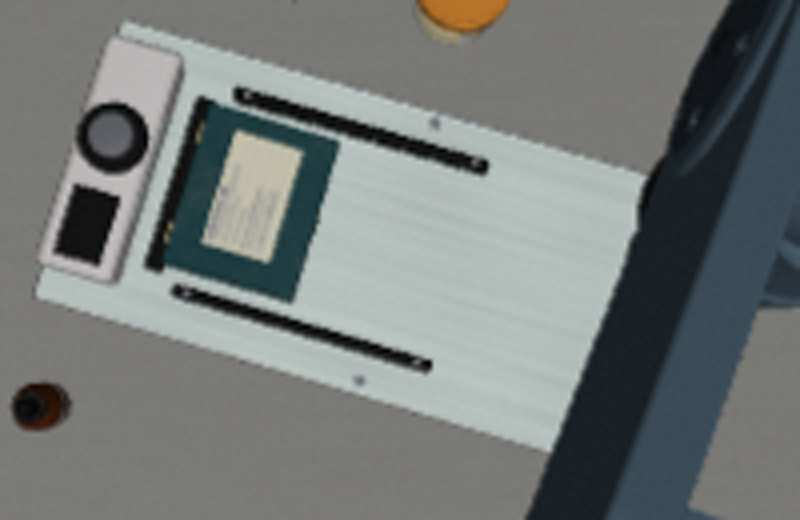

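The box is unchanged at home, the button at (113,137) is back up, and the cup and dropper are where they stood. Handing in.

```bash
python3 -c "
from bench import ctrl
print(ctrl.hand_in())"
```

```text
the job is handed in; nothing more can be done
None
```

I pushed the slide box home against the stop bar, square and about 1 mm off the middle line. I then pressed the start button to its hard stop and released it, and handed the job in at about 19.5 s; the hand-in returned no verdict.

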